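# Turn the kitchen's check tags green side up

## Robot

A 6-joint arm with a two-finger parallel gripper is mounted at the origin on the work surface. World frame = base frame: x ahead of the robot, y to its left, z up, the work surface at z = 0. Lengths are in m, angles in rad, forces in N, time in s.
With the tool pointing down it reaches from about 0.275 to 0.775 m from the base axis. Payload 14.6 kg.
Tool frame: the origin (TCP) lies at the very end of the fingers, on their centre line; the grasp point (between the pads) lies bot.tcp_to_grasp behind it (bot.tcp_to_grasp is the distance from the TCP to the grasp point, in m); z points along the fingers, y is the direction in which the jaws open and shut (so a half turn about z gives the same grasp; the last joint's range is limited). The gripper opens to 85 mm and grips with 20 to 120 N. Pads are 22 mm wide; open, the fingers measure 114 mm over their backs; the gripper's body (76 mm by 85 mm) begins 54 mm behind the grasp point. The pads swing forward as they close: fully open they stand 13 mm farther back than shut.
Start: joints at [1.086, 0.263, -0.048, 1.259, 0, 1.415], TCP at [0.17, 0.497, 0.231] pointing down, gripper open.
Joint ranges: [-2.65, 2.65], [-0.89, 1.7], [-1.18, 1.37], [-2.13, 2.11], [-1.35, 1.29], [-3.14, 3.14]. Speed limits (rad/s): [1.89, 1.89, 2.57, 2.79, 3.14, 3.14].

## Interface

Orientations are given as [roll, pitch, yaw] about the fixed x, y, z axes, in that order (R = Rz(yaw) Ry(pitch) Rx(roll)).
In Python, from bench import readout, optics, order, bot gives the robot as it stands. The module is installed in compiled form; this text tells all that it offers.
- The arm moves only by the shell command python3 -m inch 'ROWS'. ROWS is JSON, a list of rows, each an object with "rotation": the turn, a rotation vector about the world's x, y, z in degrees, a list of three; "xyz": the shift along the world's x, y, z in mm, a list of three; "claw": the finger opening in mm, from 0 to 85.4. A call has 1 to 20 rows; each row is the pose to reach, as a shift and turn from the pose commanded when the call began; what a row does not reach only later rows make up. A row lasts 1/8 s, in which the tool goes at most 62.5 mm and 10.7 degrees, less where a joint would pass 70% of its speed; a pose out of reach is approached as far as the arm can. A call with a gripper value outside its range is refused whole. The fingers move at their own pace and stop on an object; the grip force is fixed at half the most. Time passes only in rows, so rows that repeat a pose let the fingers close. It gives the time, the measured TCP pose, the force and the opening at its end, in the units of the state.
- readout.get_obs(): the state, without advancing time (a new reading comes with each control period).
- optics.get_image(name): name is "scene" or "top" or "wrist"; returns the picture (420x560x3 uint8, red, green, blue); there is no depth.
- optics.camera_model(name): a dict with "mtx" (3x3 intrinsics, pixels), "R" (3x3) and "t" (3): a world point X has camera coordinates R X + t; the wrist camera has in their place "tool_from_camera" (4x4, takes a point from camera to tool coordinates, whose origin is the TCP and whose axes are the flange's). Camera axes: x right, y down, z forward; pixel columns grow to the right and rows downward; lengths in m; the calibration is good to about 2 mm. A picture is of the moment at which its call begins: read the wrist's pose just before it. camera_model takes no time and is no camera call.
- order.hand_in(): hands the job in, once; it reports no verdict.
The state is a dict: "time_s": time; "joint_positions": joint angles; "joint_vel": joint speeds; "joint_torque": joint torques, N m; "tool_pos": TCP position; "ee_rot": TCP orientation; "force": force on the tool from outside, world axes, zero at the start; "moment": the same for the moment, N m; "gripper_width": finger opening in m.
Only numpy, scipy, OpenCV 4.12 (cv2) and the standard library are available. Lean on these libraries where they do the work, as an engineer would, in place of code of your own. Each camera call takes 0.05 s, during which the arm holds its last target. There are 200 camera calls.

## Task

The kitchen equipment has passed its check, so every round tag on the counter has to be turned from orange to green: pull the tag turner's red shutter knob fully out, put all the tags one after another through its twisted guide so that they lie green side up in its catch tray, and only when all are in the tray push the knob fully home again. Leave the two small tins and the sauce bottle where they are.

Things in the scene. Friction and masses are not known exactly. Their poses are not given: they have to be found in the camera images.
- turner: the tag turner, a fixed stand; origin on the counter under the middle of its upright twisted guide, z up. Along its own y, from +y to -y: entry ramp, throat with the guide below it, short exit ramp, catch tray. A tag let go flat on the entry ramp slides by itself into the throat, on edge through the guide (if the shutter is out), and into the tray the other way up. Ramps and guide are slippery
- ramp (a point): a point on the entry ramp's upper face, mid-width, at x 0, y 45, z 289 mm of the turner; axes as the turner's. The ramp falls at 50 deg towards -y, from y 78, z 329 mm to y 10, z 247 mm. Its green side fences stand 17 mm proud of it; 94 mm apart here, 130 mm at the upper edge, 50 mm at the throat. A tag let go flat and level about 30 mm above this point goes in
- throat (a point): centre of the throat, at x 0, y 0, z 247 mm of the turner. Behind it, at y -10 mm, a green backboard 58 mm wide rises to z 325 mm. Below it steel wires form a slot 19 x 45 mm that twists half a turn about the vertical down to z 95 mm. Two posts at x +-52, y 12 mm reach z 265 mm
- tray (a point): middle of the catch tray's white floor, at x 0, y -125, z 21 mm of the turner; axes as the turner's (not tilted). The slippery floor falls at 8 deg towards -y, from z 31 mm at y -50 mm to z 10 mm at y -200 mm, and from this middle line at 5 deg to both sides, so tags gather along the far wall. Inside, the tray is 154 mm along x and 150 mm along y; its walls rise to z 55 mm
- shutter (a joint): travel of the red shutter in m: 0 = home (throat closed), 0.030 = fully out (throat open). It slides along the turner's -y. Detented: a spring holds it at either end; moving it takes about 5 N until past mid travel, then it snaps on to the other end
- knob (a point): the middle of the grip of the shutter's upright red knob (a vertical cylinder 22 mm across, 40 mm high, from 26 mm below to 14 mm above this point, at the end of a horizontal 8 mm rod from the throat); with the shutter home it is at x = 0, y = -86 mm, z = 253 mm of the turner, and it moves along the turner's -y as the shutter is pulled out. Clear of everything on the tray side; the backboard is 75 mm away
- tag0: round plastic tag, 40 mm across, 8 mm thick, 30 g, one face orange and the other green; origin at its centre, its own z axis points out of the orange face. Starts flat on the counter, orange up. May be absent
- tag1: round plastic tag, 40 mm across, 8 mm thick, 30 g, one face orange and the other green; origin at its centre, its own z axis points out of the orange face. Starts flat on the counter, orange up. May be absent
- tag2: round plastic tag, 40 mm across, 8 mm thick, 30 g, one face orange and the other green; origin at its centre, its own z axis points out of the orange face. Starts flat on the counter, orange up. May be absent
- tag3: round plastic tag, 40 mm across, 8 mm thick, 30 g, one face orange and the other green; origin at its centre, its own z axis points out of the orange face. Starts flat on the counter, orange up. May be absent
- tag4: round plastic tag, 40 mm across, 8 mm thick, 30 g, one face orange and the other green; origin at its centre, its own z axis points out of the orange face. Starts flat on the counter, orange up. May be absent
- tag5: round plastic tag, 40 mm across, 8 mm thick, 30 g, one face orange and the other green; origin at its centre, its own z axis points out of the orange face. Starts flat on the counter, orange up. May be absent
- tag6: round plastic tag, 40 mm across, 8 mm thick, 30 g, one face orange and the other green; origin at its centre, its own z axis points out of the orange face. Starts flat on the counter, orange up. May be absent
- tin_a: small upright tin with a yellow band, 42 mm across, 50 mm high, origin under its centre; bystander, stands among the tags
- tin_b: small upright tin with a blue band, 42 mm across, 50 mm high, origin under its centre; bystander, stands among the tags
- sauce: amber sauce bottle with a red cap, 60 mm across, 170 mm high, origin under its centre; bystander

How it is judged:
On the way, in this order (a step that is already met when the one before it is completed fails the run):
1. the shutter knob is pulled fully out (value of joint shutter above 0.026 m), for 0.2 s.
2. all tags lie green side up in the catch tray, with the shutter still out (y of tag0 in the frame of tray between -0.078 and 0.078 m and x of tag0 in the frame of tray between -0.077 and 0.077 m and z of each of tag0, tag1, tag2, tag3, tag4, tag5, tag6 in the frame of tray below 0.05 m and angle between each of tag0, tag1, tag2, tag3, tag4, tag5, tag6's own z axis and vertical above 2.1 rad and y of tag1 in the frame of tray between -0.078 and 0.078 m and x of tag1 in the frame of tray between -0.077 and 0.077 m and y of tag2 in the frame of tray between -0.078 and 0.078 m and x of tag2 in the frame of tray between -0.077 and 0.077 m and y of tag3 in the frame of tray between -0.078 and 0.078 m and x of tag3 in the frame of tray between -0.077 and 0.077 m and y of tag4 in the frame of tray between -0.078 and 0.078 m and x of tag4 in the frame of tray between -0.077 and 0.077 m and y of tag5 in the frame of tray between -0.078 and 0.078 m and x of tag5 in the frame of tray between -0.077 and 0.077 m and y of tag6 in the frame of tray between -0.078 and 0.078 m and x of tag6 in the frame of tray between -0.077 and 0.077 m and value of joint shutter above 0.02 m), for 0.3 s.
At the end, for the whole second after the job is handed in: every tag present is at rest in the catch tray, inside its walls, green face up (within 60 deg: tags may lean on one another), and the shutter is home (within 4 mm) (y of tag0 in the frame of tray between -0.078 and 0.078 m and x of tag0 in the frame of tray between -0.077 and 0.077 m and z of each of tag0, tag1, tag2, tag3, tag4, tag5, tag6 in the frame of tray below 0.05 m and angle between each of tag0, tag1, tag2, tag3, tag4, tag5, tag6's own z axis and vertical above 2.1 rad and y of tag1 in the frame of tray between -0.078 and 0.078 m and x of tag1 in the frame of tray between -0.077 and 0.077 m and y of tag2 in the frame of tray between -0.078 and 0.078 m and x of tag2 in the frame of tray between -0.077 and 0.077 m and y of tag3 in the frame of tray between -0.078 and 0.078 m and x of tag3 in the frame of tray between -0.077 and 0.077 m and y of tag4 in the frame of tray between -0.078 and 0.078 m and x of tag4 in the frame of tray between -0.077 and 0.077 m and y of tag5 in the frame of tray between -0.078 and 0.078 m and x of tag5 in the frame of tray between -0.077 and 0.077 m and y of tag6 in the frame of tray between -0.078 and 0.078 m and x of tag6 in the frame of tray between -0.077 and 0.077 m and value of joint shutter below 0.004 m and linear speed of each of tag0, tag1, tag2, tag3, tag4, tag5, tag6 below 0.03 m/s); the robot touches nothing.
It fails at once if a bystander is moved more than 40 mm or tipped over (distance of any of tin_a, tin_b, sauce from where it was at the start of the episode above 0.04 m or angle between any of tin_a, tin_b, sauce's own z axis and vertical above 0.6 rad).
Of tag0, tag1, tag2, tag3, tag4, tag5, tag6 only 5 to 7 are there at a start; the rules pass over those that are not, and their reading is None.
At some moment in a run one of tag0, tag1, tag2, tag3, tag4, tag5, tag6 may be knocked a few centimetres aside while the robot is not near it.
It also fails if it takes over 208 s, if anything falls off the work surface, if the arm or the gripper's body presses on something with over 40 N, if the wrist force passes 120 N, or if a joint passes its speed limit or range.

## Working session

There is one attempt and no reset: what is moved stays moved. The work goes in short steps, Python scripts to look and compute and a shell command to move; the robot and the scene stay as the last step left them, time stands still between calls to the robot, and variables do not carry over. Pictures are saved under pics/ and viewed, about 12 in all and at most 16, crops included, and the job is handed in when it is done.

```bash
mkdir -p pics; cat > h.py <<'E'
import numpy as np, cv2, json
from bench import readout, optics, order, bot
def save(name,fn):
    im=optics.get_image(name); cv2.imwrite('pics/'+fn,im[:,:,::-1]); return im
def pix2w(name,uv,z):
    m=optics.camera_model(name); K=np.array(m['mtx']);R=np.array(m['R']);t=np.array(m['t'])
    d=R.T@np.linalg.inv(K)@np.array([uv[0],uv[1],1.]); c=-R.T@t
    return c+d*(z-c[2])/d[2]
def w2pix(name,X):
    m=optics.camera_model(name); p=np.array(m['mtx'])@(np.array(m['R'])@np.array(X)+np.array(m['t'])); return p[:2]/p[2]
E
python3 - <<'E'
from h import *
print(readout.get_obs()); print(bot.tcp_to_grasp)
for n in('top','scene'):
    save(n,n+'0.png'); m=optics.camera_model(n); print(n,-np.array(m['R']).T@m['t'])
print(optics.camera_model('wrist'))
E
```

```text
{'time_s': 0.0, 'joint_positions': array([ 1.08573349e+00,  2.63517071e-01, -4.89785804e-02,  1.25941599e+00,
       -1.26492655e-05,  1.41549706e+00]), 'joint_vel': array([ 1.65574439e-04, -1.28148836e-04,  1.34785288e-03, -7.00601813e-06,
       -1.87591817e-04,  1.42406081e-03]), 'joint_torque': array([-2.84526759e-03, -6.37597775e+01,  3.84572482e+01,  1.34086231e-02,
       -2.71786894e-04,  3.56909459e-05]), 'tool_pos': array([0.16987024, 0.49643845, 0.23081286]), 'ee_rot': array([-3.14048880e+00, -1.60015779e-04,  2.81182900e+00]), 'force': array([-0.17240301, -0.73838302, -0.24734565]), 'moment': array([ 0.0015099 , -0.01592744, -0.01345034]), 'gripper_width': 0.08549615104434043}
0.0187
top [0.48998462 0.11122595 1.01133894]
scene [1.28125858 0.47925308 0.95529101]
{'mtx': array([[305.10875936,   0.        , 282.08300309],
       [  0.        , 305.10875936, 211.63543631],
       [  0.        ,   0.        ,   1.        ]]), 'tool_from_camera': array([[-6.19070175e-04, -9.47726625e-01, -3.19082843e-01,
         8.18307379e-02],
       [ 9.99999722e-01, -7.19292674e-04,  1.96258800e-04,
        -3.74122116e-04],
       [-4.15513642e-04, -3.19082633e-01,  9.47726807e-01,
        -1.42688440e-01],
       [ 0.00000000e+00,  0.00000000e+00,  0.00000000e+00,
         1.00000000e+00]])}
```

View pics/top0.png

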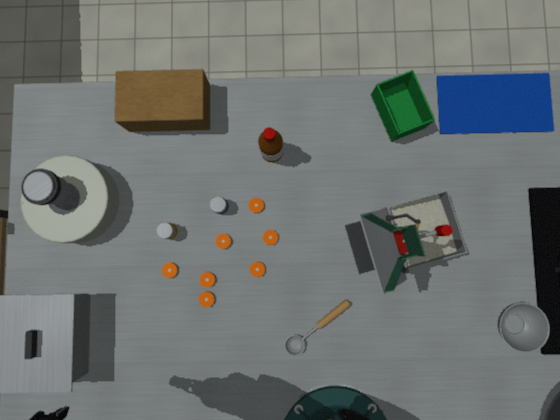

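View pics/scene0.png

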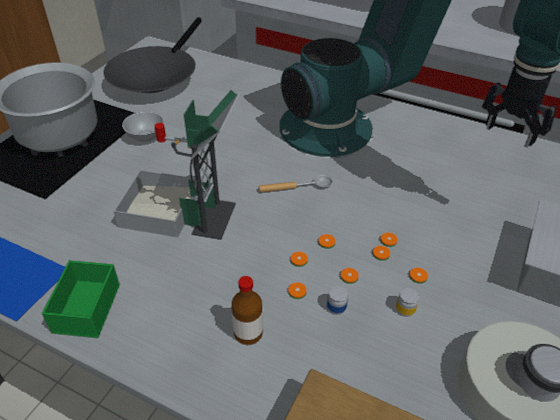

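```bash
cat >> h.py <<'E'
def tags(im,z=0.008):
    hsv=cv2.cvtColor(im,cv2.COLOR_RGB2HSV)
    m=cv2.inRange(hsv,(5,170,150),(20,255,255))
    n,l,s,c=cv2.connectedComponentsWithStats(m)
    return [(np.round(pix2w('top',c[i],z)[:2]*1000).astype(int).tolist(),int(s[i,4]),np.round(c[i]).tolist()) for i in range(1,n) if s[i,4]>25]
E
python3 - <<'E'
from h import *
im=cv2.imread('pics/top0.png')[:,:,::-1].copy()
for t in tags(im): print(t)
hsv=cv2.cvtColor(im,cv2.COLOR_RGB2HSV)
m=cv2.inRange(hsv,(0,180,90),(3,255,255))|cv2.inRange(hsv,(174,180,90),(180,255,255))
n,l,s,c=cv2.connectedComponentsWithStats(m)
for i in range(1,n):
    if s[i,4]>20: print('red',c[i],s[i])
c=im[170:310,330:490]; cv2.imwrite('pics/c1.png',cv2.resize(c,(800,700),interpolation=cv2.INTER_CUBIC)[:600,:,::-1])
E
```

```text
([599, 190], 150, [256.0, 205.0])
([514, 154], 165, [270.0, 237.0])
([507, 277], 152, [223.0, 241.0])
([435, 416], 164, [169.0, 270.0])
([433, 189], 164, [257.0, 269.0])
([409, 319], 160, [207.0, 279.0])
([359, 321], 167, [206.0, 299.0])
red [268.86792453 133.22641509] [263 128  12  11 106]
red [446.   229.75] [441 225  11  10  92]
red [400.22627737 243.3649635 ] [395 234  12  20 137]
```

View pics/c1.png

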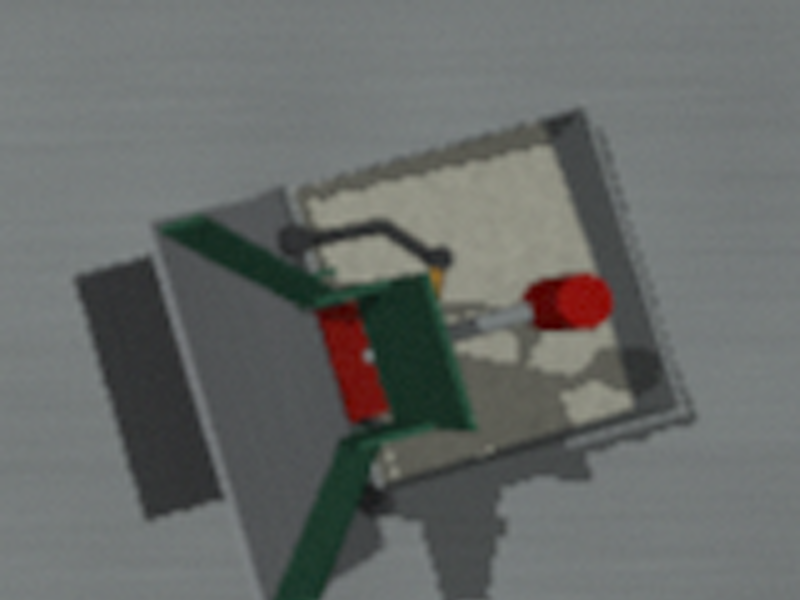

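```bash
python3 - <<'E'
from h import *
from scipy.optimize import least_squares
P=[((447,230),(0,-.086,.267)),((416,225.6),(.029,-.012,.325)),((424.4,255.6),(-.029,-.012,.325)),((361,214.5),(.067,.078,.332)),((446.6,192),(.079,-.202,.055)),((468.6,253),(-.079,-.202,.055))]
def T(p,X): c,s=np.cos(p[2]),np.sin(p[2]); return [p[0]+c*X[0]-s*X[1],p[1]+s*X[0]+c*X[1],X[2]]
f=lambda p:np.concatenate([w2pix('top',T(p,X))-u for u,X in P])
r=least_squares(f,[.45,-.2,.3],loss='soft_l1'); p=r.x
print(p,np.degrees(p[2])); print(f(p).reshape(-1,2).round(1))
for n,X in dict(knob=(0,-.086,.253),knobout=(0,-.116,.253),ramp=(0,.045,.289),tray=(0,-.125,.021)).items(): print(n,np.round(T(p,X),4), w2pix('scene',T(p,X)).round())
for z,u in ((.05,(219,205)),(.05,(165,231)),(.17,(268.9,133))): print(pix2w('top',u,z))
print(np.array(T(p,(0,1,0)))-T(p,(0,0,0)))
E
```

```text
[ 0.49396906 -0.11172898  0.23419654] 13.418473143790022
[[ 0.1  0.4]
 [-0.6 -1.9]
 [ 0.4  0.1]
 [ 0.2  0.9]
 [ 1.1 -0.8]
 [-2.1  0.3]]
knob [ 0.5139 -0.1954  0.253 ] [160. 130.]
knobout [ 0.5209 -0.2246  0.253 ] [147. 128.]
ramp [ 0.4835 -0.068   0.289 ] [215. 124.]
tray [ 0.523  -0.2333  0.021 ] [159. 203.]
[0.59554507 0.27888444 0.05      ]
[0.5331315 0.4141497 0.05     ]
[0.74113152 0.14596894 0.17      ]
[-0.23206153  0.97270111  0.        ]
```

```bash
python3 -m inch '[{"rotation":[0,0,-10],"xyz":[0,0,60],"claw":60},{"rotation":[0,0,-20],"xyz":[30,-50,100],"claw":60},{"rotation":[0,0,-30],"xyz":[55,-100,130],"claw":60},{"rotation":[0,0,-40],"xyz":[80,-150,160],"claw":60},{"rotation":[0,0,-50],"xyz":[105,-205,170],"claw":60},{"rotation":[0,0,-56],"xyz":[130,-260,180],"claw":60},{"rotation":[0,0,-56],"xyz":[344,-692,180],"claw":60},{"rotation":[0,0,-56],"xyz":[344,-692,180],"claw":60},{"rotation":[0,0,-56],"xyz":[344,-692,180],"claw":60},{"rotation":[0,0,-56],"xyz":[344,-692,180],"claw":60},{"rotation":[0,0,-56],"xyz":[344,-692,180],"claw":60},{"rotation":[0,0,-56],"xyz":[344,-692,180],"claw":60},{"rotation":[0,0,-56],"xyz":[344,-692,180],"claw":60},{"rotation":[0,0,-56],"xyz":[344,-692,180],"claw":60},{"rotation":[0,0,-56],"xyz":[344,-692,180],"claw":60},{"rotation":[0,0,-56],"xyz":[344,-692,180],"claw":60},{"rotation":[0,0,-56],"xyz":[344,-692,180],"claw":60}]'
cat >> h.py <<'E'
from scipy.spatial.transform import Rotation as Rot
def wmat(o=None):
    o=o or readout.get_obs(); m=optics.camera_model('wrist'); A=np.eye(4); A[:3,:3]=Rot.from_euler('xyz',o['ee_rot']).as_matrix(); A[:3,3]=o['tool_pos']
    return A@np.array(m['tool_from_camera']), np.array(m['mtx'])
def wpix2w(M,K,uv,z):
    d=M[:3,:3]@np.linalg.inv(K)@np.array([uv[0],uv[1],1.]); c=M[:3,3]; return c+d*(z-c[2])/d[2]
def w2wpix(M,K,X):
    p=K@(M[:3,:3].T@(np.array(X)-M[:3,3])); return p[:2]/p[2]
E
python3 - <<'E'
from h import *
M,K=wmat(); np.savez('w1.npz',M=M,K=K); save('wrist','w1.png'); print(readout.get_obs()['time_s'])
E
```

```text
time_s: 2.22
tool_pos: [0.5137, -0.1943, 0.4118]
ee_rot: [3.141, 0.0, 1.835]
force: [-1.4, -0.1, -1.1]
gripper_width: 0.0594
2.275
```

View pics/w1.png

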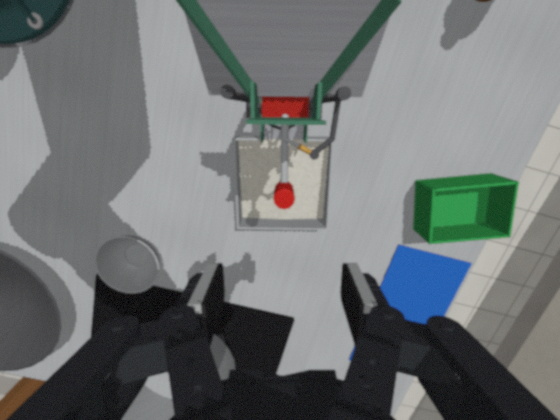

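```bash
python3 - <<'E'
from h import *
from scipy.optimize import least_squares
d=np.load('w1.npz');M,K=d['M'],d['K']
im=cv2.imread('pics/w1.png'); c=im[70:245,215:345]; cv2.imwrite('pics/w1c.png',cv2.resize(c,None,fx=4,fy=3.4,interpolation=cv2.INTER_CUBIC)) 
P=[((284,196),(0,-.086,.267)),((245,121),(-.029,-.012,.325)),((326,121.5),(.029,-.012,.325)),((235,230.5),(-.079,-.202,.055)),((327.5,229.5),(.079,-.202,.055))]
def T(p,X): c,s=np.cos(p[2]),np.sin(p[2]); return [p[0]+c*X[0]-s*X[1],p[1]+s*X[0]+c*X[1],X[2]]
f=lambda p:np.concatenate([w2wpix(M,K,T(p,X))-u for u,X in P])
p=least_squares(f,[.494,-.112,.26],loss='soft_l1').x
print(p,np.degrees(p[2])); print(f(p).reshape(-1,2).round(1))
for X in ((0,-.086,.253),(0,-.116,.253),(0,.045,.289)): print(np.round(T(p,X),4))
E
```

```text
[ 0.49407684 -0.11128009  0.2513618 ] 14.401970544171869
[[-0.3  1.7]
 [ 0.3 -0.3]
 [-0.3  0.3]
 [ 2.2 -3.2]
 [-0.4 -1.1]]
[ 0.5155 -0.1946  0.253 ]
[ 0.5229 -0.2236  0.253 ]
[ 0.4829 -0.0677  0.289 ]
```

View pics/w1c.png

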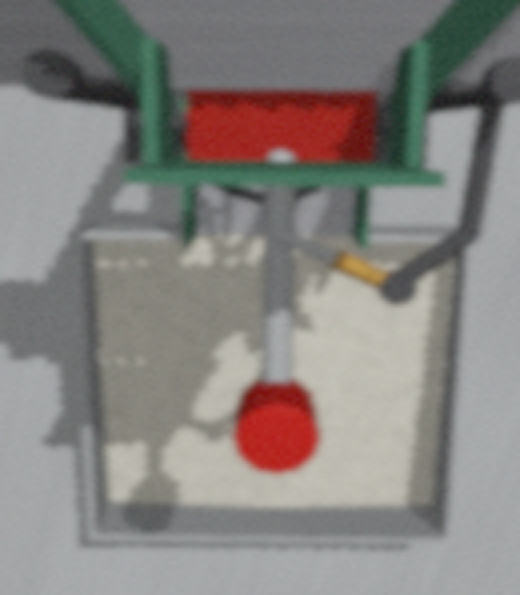

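```bash
python3 -m inch '[{"rotation":[0,0,0],"xyz":[2,0,-60],"claw":60},{"rotation":[0,0,0],"xyz":[2,0,-120],"claw":60},{"rotation":[0,0,0],"xyz":[2,0,-175],"claw":60},{"rotation":[0,0,0],"xyz":[2,0,-178],"claw":60},{"rotation":[0,0,0],"xyz":[2,0,-178],"claw":15},{"rotation":[0,0,0],"xyz":[2,0,-178],"claw":15},{"rotation":[0,0,0],"xyz":[2,0,-178],"claw":15},{"rotation":[0,0,0],"xyz":[2,0,-178],"claw":15}]'
python3 -m inch '[{"rotation":[0,0,0],"xyz":[2,-8,0],"claw":15},{"rotation":[0,0,0],"xyz":[4,-16,0],"claw":15},{"rotation":[0,0,0],"xyz":[6,-24,0],"claw":15},{"rotation":[0,0,0],"xyz":[8,-31,0],"claw":15},{"rotation":[0,0,0],"xyz":[8,-32,0],"claw":15},{"rotation":[0,0,0],"xyz":[8,-32,0],"claw":15}]'
```

```text
time_s: 3.28
tool_pos: [0.516, -0.1962, 0.236]
ee_rot: [3.141, 0.003, 1.834]
force: [-10.3, -1.2, 15.7]
gripper_width: 0.0206
time_s: 4.03
tool_pos: [0.5235, -0.2255, 0.2359]
ee_rot: [3.14, -0.002, 1.835]
force: [-10.6, 17.9, 19.9]
gripper_width: 0.0207
```

```bash
python3 -m inch '[{"rotation":[0,0,0],"xyz":[8,-32,0],"claw":60},{"rotation":[0,0,0],"xyz":[0,0,0],"claw":60},{"rotation":[0,0,0],"xyz":[0,0,0],"claw":60},{"rotation":[0,0,0],"xyz":[0,0,60],"claw":60},{"rotation":[0,0,0],"xyz":[0,0,120],"claw":60},{"rotation":[0,0,0],"xyz":[0,0,170],"claw":60},{"rotation":[0,0,0],"xyz":[0,0,170],"claw":60}]' 
python3 - <<'E'
from h import *
o=readout.get_obs();M,K=wmat(o); im=optics.get_image('wrist'); cv2.imwrite('pics/w2.png',im[:,:,::-1])
hsv=cv2.cvtColor(im,cv2.COLOR_RGB2HSV)
m=cv2.inRange(hsv,(0,180,90),(3,255,255))|cv2.inRange(hsv,(174,180,90),(180,255,255))
n,l,s,c=cv2.connectedComponentsWithStats(m)
for i in range(1,n):
    if s[i,4]>40: print(c[i],s[i],wpix2w(M,K,c[i],.267))
for t in tags(save('top','top1.png')): print(t)
E
```

```text
time_s: 4.9
tool_pos: [0.5251, -0.2282, 0.4077]
ee_rot: [3.136, 0.006, 1.834]
force: [-0.4, -0.1, -0.2]
gripper_width: 0.0604
[281.21875     97.66629464] [259  87  46  23 896] [ 0.50170852 -0.14114452  0.267     ]
[280.27034121 190.2519685 ] [271 178  19  25 381] [ 0.52236021 -0.22160513  0.267     ]
([599, 190], 151, [256.0, 205.0])
([514, 154], 166, [270.0, 237.0])
([507, 277], 153, [223.0, 241.0])
([435, 416], 164, [169.0, 270.0])
([433, 189], 165, [257.0, 269.0])
([409, 319], 161, [207.0, 279.0])
([359, 321], 167, [206.0, 299.0])
```

```bash
python3 -m inch '[{"rotation":[0,0,0],"xyz":[-2,62,0],"claw":60},{"rotation":[0,0,0],"xyz":[-4,124,0],"claw":60},{"rotation":[0,0,0],"xyz":[-6,186,0],"claw":60},{"rotation":[0,0,0],"xyz":[-8,246,0],"claw":60},{"rotation":[0,0,0],"xyz":[-10,286,-45],"claw":60},{"rotation":[0,0,0],"xyz":[-10,326,-90],"claw":60},{"rotation":[0,0,0],"xyz":[-10,366,-135],"claw":60},{"rotation":[0,0,0],"xyz":[-10,381,-190],"claw":60},{"rotation":[0,0,0],"xyz":[-10,381,-250],"claw":60},{"rotation":[0,0,0],"xyz":[-10,381,-310],"claw":60},{"rotation":[0,0,0],"xyz":[-10,381,-365],"claw":60},{"rotation":[0,0,0],"xyz":[-10,381,-390],"claw":60},{"rotation":[0,0,0],"xyz":[-10,381,-401],"claw":60},{"rotation":[0,0,0],"xyz":[-10,381,-401],"claw":60},{"rotation":[0,0,0],"xyz":[-10,381,-401],"claw":30},{"rotation":[0,0,0],"xyz":[-10,381,-401],"claw":30},{"rotation":[0,0,0],"xyz":[-10,381,-401],"claw":30},{"rotation":[0,0,0],"xyz":[-10,381,-401],"claw":30},{"rotation":[0,0,0],"xyz":[-10,381,-340],"claw":30},{"rotation":[0,0,0],"xyz":[-10,381,-280],"claw":30}]' 
python3 - <<'E'
from h import *
save('wrist','w3.png'); 
E
```

```text
time_s: 7.5
tool_pos: [0.5138, 0.1537, 0.1257]
ee_rot: [3.141, 0.0, 1.834]
force: [1.5, 0.4, -0.1]
gripper_width: 0.0358
```

View pics/w3.png

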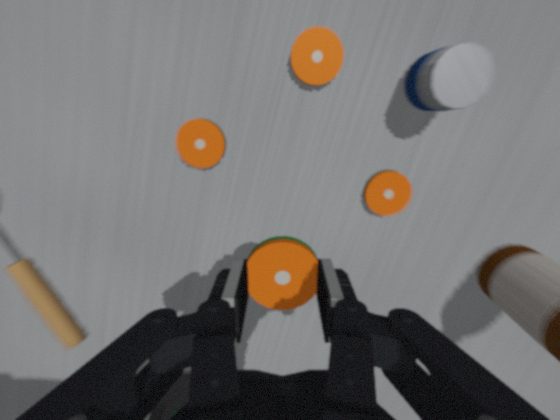

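```bash
python3 -m inch '[{"rotation":[0,0,0],"xyz":[0,0,60],"claw":30},{"rotation":[0,0,0],"xyz":[0,-10,120],"claw":30},{"rotation":[0,0,0],"xyz":[-6,-45,170],"claw":30},{"rotation":[0,0,0],"xyz":[-12,-80,220],"claw":30},{"rotation":[0,0,0],"xyz":[-20,-120,257],"claw":30},{"rotation":[0,0,0],"xyz":[-26,-180,257],"claw":30},{"rotation":[0,0,0],"xyz":[-31,-222,257],"claw":30},{"rotation":[0,0,0],"xyz":[-31,-222,230],"claw":30},{"rotation":[0,0,0],"xyz":[-31,-222,195],"claw":30},{"rotation":[0,0,0],"xyz":[-31,-222,195],"claw":30},{"rotation":[0,0,0],"xyz":[-31,-222,195],"claw":30}]' ; python3 -c "
from h import *
save('scene','s3.png')"
python3 -m inch '[{"rotation":[0,0,0],"xyz":[0,0,0],"claw":56},{"rotation":[0,0,0],"xyz":[0,0,0],"claw":56},{"rotation":[0,0,0],"xyz":[0,0,0],"claw":56},{"rotation":[0,0,0],"xyz":[0,0,60],"claw":56},{"rotation":[0,0,0],"xyz":[0,50,90],"claw":56},{"rotation":[0,0,0],"xyz":[0,110,90],"claw":56},{"rotation":[0,0,0],"xyz":[0,170,90],"claw":56},{"rotation":[0,0,0],"xyz":[0,170,90],"claw":56}]'
python3 - <<'E'
from h import *
a=cv2.imread('pics/s3.png')[60:260,80:300]; b=save('scene','s4.png')[60:260,80:300,::-1]; c=save('top','top2.png')
for t in tags(c): print(t)
c=c[170:310,330:490,::-1]
r=lambda x,h:cv2.resize(x,(int(x.shape[1]*h/x.shape[0]),h),interpolation=cv2.INTER_CUBIC)
cv2.imwrite('pics/m4.png',np.hstack([r(b,340),r(c,340)]))
E
```

```text
time_s: 8.93
tool_pos: [0.4832, -0.0682, 0.3199]
ee_rot: [3.14, 0.001, 1.835]
force: [-0.8, 0.6, 0.1]
gripper_width: 0.0353
time_s: 9.98
tool_pos: [0.4826, 0.1051, 0.4083]
ee_rot: [3.142, -0.0, 1.839]
force: [-0.7, -0.7, 0.0]
gripper_width: 0.0562
```

View pics/m4.png

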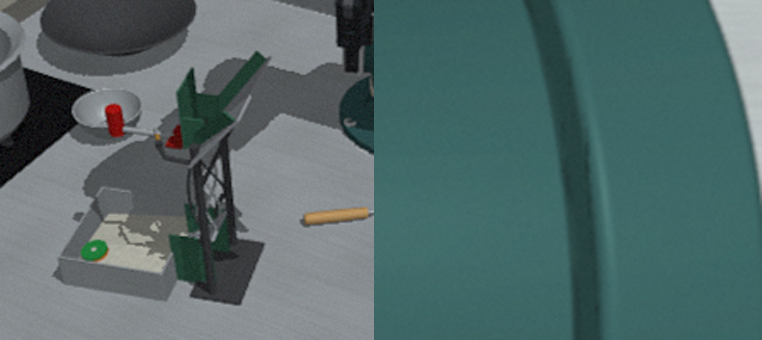

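```bash
cat > st.py <<'E'
from h import *
def tg(name):
    im=save(name,name+'_last.png'); hsv=cv2.cvtColor(im,cv2.COLOR_RGB2HSV)
    n,l,s,c=cv2.connectedComponentsWithStats(cv2.inRange(hsv,(5,170,130),(20,255,255)))
    for i in range(1,n):
        if s[i,4]>60: print(np.round(pix2w(name,c[i],.008)[:2]*1000).astype(int),s[i,4],end='; ')
    n,l,s,c=cv2.connectedComponentsWithStats(cv2.inRange(hsv,(50,180,100),(65,255,255)))
    print(' green',[(c[i].round().tolist(),int(s[i,4])) for i in range(1,n) if s[i,4]>8])
tg('scene')
E
python3 st.py
python3 -m inch '[{"rotation":[0,0,0],"xyz":[-8,14,-60],"claw":60},{"rotation":[0,0,0],"xyz":[-16,28,-118],"claw":60},{"rotation":[0,0,0],"xyz":[-24,42,-176],"claw":60},{"rotation":[0,0,0],"xyz":[-32,56,-234],"claw":60},{"rotation":[0,0,0],"xyz":[-42,72,-290],"claw":60},{"rotation":[0,0,0],"xyz":[-50,87,-345],"claw":60},{"rotation":[0,0,0],"xyz":[-50,87,-385],"claw":60},{"rotation":[0,0,0],"xyz":[-50,87,-406],"claw":60},{"rotation":[0,0,0],"xyz":[-50,87,-406],"claw":60},{"rotation":[0,0,0],"xyz":[-50,87,-406],"claw":30},{"rotation":[0,0,0],"xyz":[-50,87,-406],"claw":30},{"rotation":[0,0,0],"xyz":[-50,87,-406],"claw":30},{"rotation":[0,0,0],"xyz":[-50,87,-406],"claw":30},{"rotation":[0,0,0],"xyz":[-50,87,-345],"claw":30},{"rotation":[0,0,0],"xyz":[-45,75,-285],"claw":30},{"rotation":[0,0,0],"xyz":[-36,60,-225],"claw":30},{"rotation":[0,0,0],"xyz":[-25,40,-165],"claw":30},{"rotation":[0,0,0],"xyz":[-15,20,-105],"claw":30},{"rotation":[0,0,0],"xyz":[-8,-10,-55],"claw":30},{"rotation":[0,0,0],"xyz":[0,-50,-25],"claw":30}]'
```

```text
[381 249] 145; [363 322] 150; [412 319] 160; [510 278] 181; [438 416] 182; [602 191] 192;  green []
time_s: 12.62
tool_pos: [0.4832, 0.0511, 0.3859]
ee_rot: [3.139, 0.001, 1.836]
force: [2.1, 1.0, -0.6]
gripper_width: 0.0296
```

```bash
python3 -m inch '[{"rotation":[0,0,0],"xyz":[-10,20,-55],"claw":60},{"rotation":[0,0,0],"xyz":[-25,50,-105],"claw":60},{"rotation":[0,0,0],"xyz":[-40,80,-155],"claw":60},{"rotation":[0,0,0],"xyz":[-55,110,-205],"claw":60},{"rotation":[0,0,0],"xyz":[-75,145,-250],"claw":60},{"rotation":[0,0,0],"xyz":[-95,180,-295],"claw":60},{"rotation":[0,0,0],"xyz":[-105,197,-340],"claw":60},{"rotation":[0,0,0],"xyz":[-105,197,-370],"claw":60},{"rotation":[0,0,0],"xyz":[-105,197,-381],"claw":60},{"rotation":[0,0,0],"xyz":[-105,197,-381],"claw":60},{"rotation":[0,0,0],"xyz":[-105,197,-381],"claw":30},{"rotation":[0,0,0],"xyz":[-105,197,-381],"claw":30},{"rotation":[0,0,0],"xyz":[-105,197,-381],"claw":30},{"rotation":[0,0,0],"xyz":[-105,197,-381],"claw":30},{"rotation":[0,0,0],"xyz":[-105,197,-330],"claw":30},{"rotation":[0,0,0],"xyz":[-105,197,-280],"claw":30},{"rotation":[0,0,0],"xyz":[-95,180,-225],"claw":30},{"rotation":[0,0,0],"xyz":[-80,150,-175],"claw":30}]'; python3 st.py
```

```text
time_s: 14.88
tool_pos: [0.4031, 0.2015, 0.2114]
ee_rot: [3.139, -0.0, 1.836]
force: [1.0, -0.4, -0.6]
gripper_width: 0.0353
[363 322] 151; [412 319] 161; [510 278] 181; [438 417] 180; [602 191] 192;  green []
```

```bash
python3 -m inch '[{"rotation":[0,0,0],"xyz":[10,-30,50],"claw":30},{"rotation":[0,0,0],"xyz":[22,-65,98],"claw":30},{"rotation":[0,0,0],"xyz":[35,-105,140],"claw":30},{"rotation":[0,0,0],"xyz":[50,-155,172],"claw":30},{"rotation":[0,0,0],"xyz":[65,-210,172],"claw":30},{"rotation":[0,0,0],"xyz":[80,-270,172],"claw":30},{"rotation":[0,0,0],"xyz":[80,-270,172],"claw":30},{"rotation":[0,0,0],"xyz":[80,-270,140],"claw":30},{"rotation":[0,0,0],"xyz":[80,-270,110],"claw":30},{"rotation":[0,0,0],"xyz":[80,-270,110],"claw":30},{"rotation":[0,0,0],"xyz":[80,-270,110],"claw":30},{"rotation":[0,0,0],"xyz":[80,-270,110],"claw":56},{"rotation":[0,0,0],"xyz":[80,-270,110],"claw":56},{"rotation":[0,0,0],"xyz":[80,-270,110],"claw":56},{"rotation":[0,0,0],"xyz":[80,-270,170],"claw":56},{"rotation":[0,0,0],"xyz":[80,-220,200],"claw":56},{"rotation":[0,0,0],"xyz":[80,-160,200],"claw":56},{"rotation":[0,0,0],"xyz":[80,-100,200],"claw":56},{"rotation":[0,0,0],"xyz":[80,-100,200],"claw":56}]';  python3 st.py; python3 -c "
import cv2;im=cv2.imread('pics/scene_last.png');cv2.imwrite('pics/s5.png',cv2.resize(im[60:260,80:300],None,fx=2,fy=2))"
```

```text
time_s: 17.3
tool_pos: [0.4826, 0.1051, 0.4083]
ee_rot: [3.141, -0.0, 1.839]
force: [0.4, -0.1, 0.7]
gripper_width: 0.0555
[363 322] 149; [412 319] 160; [510 278] 182; [438 416] 182; [602 191] 193;  green []
```

View pics/s5.png

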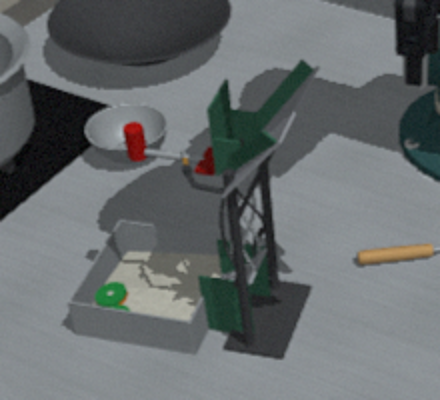

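```bash
python3 -m inch '[{"rotation":[0,0,0],"xyz":[15,11,-50],"claw":60},{"rotation":[0,0,0],"xyz":[30,22,-105],"claw":60},{"rotation":[0,0,0],"xyz":[48,36,-160],"claw":60},{"rotation":[0,0,0],"xyz":[66,50,-215],"claw":60},{"rotation":[0,0,0],"xyz":[84,64,-270],"claw":60},{"rotation":[0,0,0],"xyz":[104,78,-320],"claw":60},{"rotation":[0,0,0],"xyz":[116,88,-365],"claw":60},{"rotation":[0,0,0],"xyz":[116,88,-395],"claw":60},{"rotation":[0,0,0],"xyz":[116,88,-406],"claw":60},{"rotation":[0,0,0],"xyz":[116,88,-406],"claw":60},{"rotation":[0,0,0],"xyz":[116,88,-406],"claw":30},{"rotation":[0,0,0],"xyz":[116,88,-406],"claw":30},{"rotation":[0,0,0],"xyz":[116,88,-406],"claw":30},{"rotation":[0,0,0],"xyz":[116,88,-406],"claw":30},{"rotation":[0,0,0],"xyz":[110,80,-350],"claw":30},{"rotation":[0,0,0],"xyz":[95,70,-295],"claw":30},{"rotation":[0,0,0],"xyz":[75,55,-240],"claw":30},{"rotation":[0,0,0],"xyz":[55,35,-185],"claw":30},{"rotation":[0,0,0],"xyz":[35,10,-130],"claw":30},{"rotation":[0,0,0],"xyz":[20,-20,-80],"claw":30}]'; python3 st.py
```

```text
time_s: 19.85
tool_pos: [0.5018, 0.0812, 0.3315]
ee_rot: [3.139, 0.001, 1.835]
force: [0.6, 0.1, -0.9]
gripper_width: 0.0354
[363 322] 149; [412 319] 160; [510 278] 182; [438 417] 183;  green []
```

```bash
python3 -m inch '[{"rotation":[0,0,0],"xyz":[-5,-20,52],"claw":30},{"rotation":[0,0,0],"xyz":[-12,-75,52],"claw":30},{"rotation":[0,0,0],"xyz":[-20,-130,52],"claw":30},{"rotation":[0,0,0],"xyz":[-20,-150,52],"claw":30},{"rotation":[0,0,0],"xyz":[-20,-150,20],"claw":30},{"rotation":[0,0,0],"xyz":[-20,-150,-10],"claw":30},{"rotation":[0,0,0],"xyz":[-20,-150,-10],"claw":30},{"rotation":[0,0,0],"xyz":[-20,-150,-10],"claw":30},{"rotation":[0,0,0],"xyz":[-20,-150,-10],"claw":56},{"rotation":[0,0,0],"xyz":[-20,-150,-10],"claw":56},{"rotation":[0,0,0],"xyz":[-20,-150,-10],"claw":56},{"rotation":[0,0,0],"xyz":[-20,-150,50],"claw":56},{"rotation":[0,0,0],"xyz":[-20,-100,80],"claw":56},{"rotation":[0,0,0],"xyz":[-20,-40,80],"claw":56},{"rotation":[0,0,0],"xyz":[-20,20,80],"claw":56},{"rotation":[0,0,0],"xyz":[-20,20,80],"claw":56}]';  python3 st.py; python3 -c "
import cv2;im=cv2.imread('pics/scene_last.png');cv2.imwrite('pics/s6.png',cv2.resize(im[60:260,80:300],None,fx=2,fy=2))"
```

```text
time_s: 21.9
tool_pos: [0.4826, 0.105, 0.4083]
ee_rot: [3.141, -0.0, 1.839]
force: [-0.1, 0.3, 1.0]
gripper_width: 0.0558
[363 321] 147; [412 319] 162; [510 278] 182; [438 417] 181;  green []
```

View pics/s6.png

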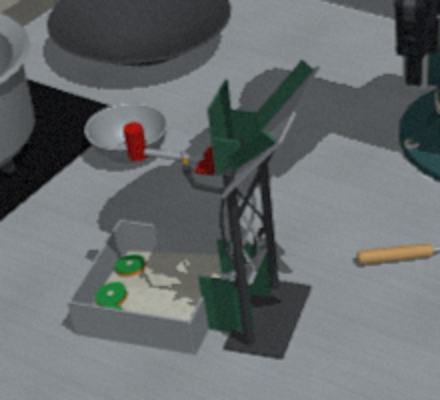

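```bash
python3 -m inch '[{"rotation":[0,0,0],"xyz":[3,24,-54],"claw":58},{"rotation":[0,0,0],"xyz":[6,48,-108],"claw":58},{"rotation":[0,0,0],"xyz":[9,74,-162],"claw":58},{"rotation":[0,0,0],"xyz":[12,100,-216],"claw":58},{"rotation":[0,0,0],"xyz":[16,126,-268],"claw":58},{"rotation":[0,0,0],"xyz":[20,152,-320],"claw":58},{"rotation":[0,0,0],"xyz":[24,175,-365],"claw":58},{"rotation":[0,0,0],"xyz":[24,175,-395],"claw":58},{"rotation":[0,0,0],"xyz":[24,175,-406],"claw":58},{"rotation":[0,0,0],"xyz":[24,175,-406],"claw":58},{"rotation":[0,0,0],"xyz":[24,175,-406],"claw":30},{"rotation":[0,0,0],"xyz":[24,175,-406],"claw":30},{"rotation":[0,0,0],"xyz":[24,175,-406],"claw":30},{"rotation":[0,0,0],"xyz":[24,175,-406],"claw":30},{"rotation":[0,0,0],"xyz":[24,170,-350],"claw":30},{"rotation":[0,0,0],"xyz":[20,150,-295],"claw":30},{"rotation":[0,0,0],"xyz":[15,125,-240],"claw":30},{"rotation":[0,0,0],"xyz":[10,95,-185],"claw":30},{"rotation":[0,0,0],"xyz":[5,65,-130],"claw":30},{"rotation":[0,0,0],"xyz":[0,35,-80],"claw":30}]'; python3 st.py
```

```text
time_s: 24.45
tool_pos: [0.4824, 0.1356, 0.3316]
ee_rot: [3.139, 0.0, 1.834]
force: [1.4, -0.4, -0.1]
gripper_width: 0.0354
[363 322] 149; [412 319] 162; [438 417] 181;  green []
```

```bash
python3 -m inch '[{"rotation":[0,0,0],"xyz":[0,-30,45],"claw":30},{"rotation":[0,0,0],"xyz":[0,-85,52],"claw":30},{"rotation":[0,0,0],"xyz":[0,-145,52],"claw":30},{"rotation":[0,0,0],"xyz":[0,-205,52],"claw":30},{"rotation":[0,0,0],"xyz":[0,-205,52],"claw":30},{"rotation":[0,0,0],"xyz":[0,-205,20],"claw":30},{"rotation":[0,0,0],"xyz":[0,-205,-10],"claw":30},{"rotation":[0,0,0],"xyz":[0,-205,-10],"claw":30},{"rotation":[0,0,0],"xyz":[0,-205,-10],"claw":30},{"rotation":[0,0,0],"xyz":[0,-205,-10],"claw":56},{"rotation":[0,0,0],"xyz":[0,-205,-10],"claw":56},{"rotation":[0,0,0],"xyz":[0,-205,-10],"claw":56},{"rotation":[0,0,0],"xyz":[0,-205,50],"claw":56},{"rotation":[0,0,0],"xyz":[0,-155,80],"claw":56},{"rotation":[0,0,0],"xyz":[0,-95,80],"claw":56},{"rotation":[0,0,0],"xyz":[0,-35,80],"claw":56},{"rotation":[0,0,0],"xyz":[0,-35,80],"claw":56}]';  python3 st.py; python3 -c "
import cv2;im=cv2.imread('pics/scene_last.png');cv2.imwrite('pics/s7.png',cv2.resize(im[60:260,80:300],None,fx=2,fy=2))"
```

```text
time_s: 26.62
tool_pos: [0.4826, 0.1051, 0.4083]
ee_rot: [3.141, -0.001, 1.839]
force: [0.0, -0.4, 0.0]
gripper_width: 0.0557
[363 322] 150; [412 319] 160; [438 417] 183;  green []
```

View pics/s7.png

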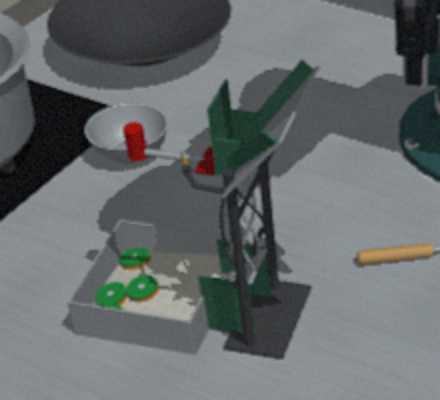

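```bash
python3 -m inch '[{"rotation":[0,0,0],"xyz":[-5,36,-46],"claw":58},{"rotation":[0,0,0],"xyz":[-10,72,-92],"claw":58},{"rotation":[0,0,0],"xyz":[-15,110,-138],"claw":58},{"rotation":[0,0,0],"xyz":[-20,148,-184],"claw":58},{"rotation":[0,0,0],"xyz":[-26,186,-230],"claw":58},{"rotation":[0,0,0],"xyz":[-32,224,-276],"claw":58},{"rotation":[0,0,0],"xyz":[-38,262,-318],"claw":58},{"rotation":[0,0,0],"xyz":[-44,298,-358],"claw":58},{"rotation":[0,0,0],"xyz":[-48,314,-390],"claw":58},{"rotation":[0,0,0],"xyz":[-48,314,-406],"claw":58},{"rotation":[0,0,0],"xyz":[-48,314,-406],"claw":58},{"rotation":[0,0,0],"xyz":[-48,314,-406],"claw":30},{"rotation":[0,0,0],"xyz":[-48,314,-406],"claw":30},{"rotation":[0,0,0],"xyz":[-48,314,-406],"claw":30},{"rotation":[0,0,0],"xyz":[-48,314,-406],"claw":30},{"rotation":[0,0,0],"xyz":[-46,300,-350],"claw":30},{"rotation":[0,0,0],"xyz":[-40,265,-305],"claw":30},{"rotation":[0,0,0],"xyz":[-34,230,-260],"claw":30},{"rotation":[0,0,0],"xyz":[-27,190,-215],"claw":30},{"rotation":[0,0,0],"xyz":[-20,150,-168],"claw":30}]'; python3 st.py
```

```text
time_s: 29.18
tool_pos: [0.463, 0.2499, 0.2431]
ee_rot: [3.14, -0.0, 1.834]
force: [1.1, 0.7, -0.2]
gripper_width: 0.0356
[363 322] 149; [412 319] 160;  green []
```

```bash
python3 -m inch '[{"rotation":[0,0,0],"xyz":[3,-42,40],"claw":30},{"rotation":[0,0,0],"xyz":[6,-84,80],"claw":30},{"rotation":[0,0,0],"xyz":[9,-126,120],"claw":30},{"rotation":[0,0,0],"xyz":[12,-180,140],"claw":30},{"rotation":[0,0,0],"xyz":[15,-240,140],"claw":30},{"rotation":[0,0,0],"xyz":[18,-300,140],"claw":30},{"rotation":[0,0,0],"xyz":[20,-320,140],"claw":30},{"rotation":[0,0,0],"xyz":[20,-320,110],"claw":30},{"rotation":[0,0,0],"xyz":[20,-320,78],"claw":30},{"rotation":[0,0,0],"xyz":[20,-320,78],"claw":30},{"rotation":[0,0,0],"xyz":[20,-320,78],"claw":30},{"rotation":[0,0,0],"xyz":[20,-320,78],"claw":56},{"rotation":[0,0,0],"xyz":[20,-320,78],"claw":56},{"rotation":[0,0,0],"xyz":[20,-320,78],"claw":56},{"rotation":[0,0,0],"xyz":[20,-320,138],"claw":56},{"rotation":[0,0,0],"xyz":[20,-270,168],"claw":56},{"rotation":[0,0,0],"xyz":[20,-210,168],"claw":56},{"rotation":[0,0,0],"xyz":[20,-150,168],"claw":56},{"rotation":[0,0,0],"xyz":[20,-150,168],"claw":56}]';  python3 st.py; python3 -c "
import cv2;im=cv2.imread('pics/scene_last.png');cv2.imwrite('pics/s8.png',cv2.resize(im[60:260,80:300],None,fx=2,fy=2))"
```

```text
time_s: 31.6
tool_pos: [0.4826, 0.1051, 0.4083]
ee_rot: [3.141, -0.0, 1.84]
force: [0.8, -0.5, 0.4]
gripper_width: 0.0563
[363 322] 150; [412 319] 160;  green []
```

View pics/s8.png

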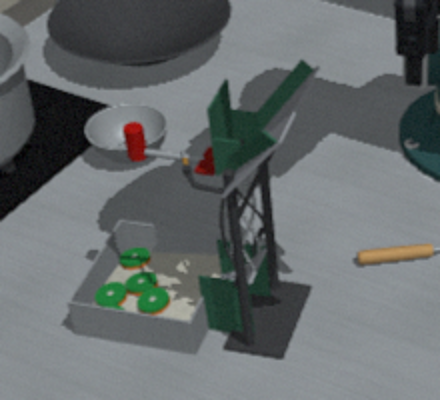

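```bash
python3 -m inch '[{"rotation":[0,0,9],"xyz":[-9,27,-52],"claw":58},{"rotation":[0,0,18],"xyz":[-18,54,-104],"claw":58},{"rotation":[0,0,27],"xyz":[-28,82,-156],"claw":58},{"rotation":[0,0,36],"xyz":[-38,112,-208],"claw":58},{"rotation":[0,0,45],"xyz":[-48,142,-258],"claw":58},{"rotation":[0,0,45],"xyz":[-60,176,-306],"claw":58},{"rotation":[0,0,45],"xyz":[-72,210,-352],"claw":58},{"rotation":[0,0,45],"xyz":[-74,217,-390],"claw":58},{"rotation":[0,0,45],"xyz":[-74,217,-406],"claw":58},{"rotation":[0,0,45],"xyz":[-74,217,-406],"claw":58},{"rotation":[0,0,45],"xyz":[-74,217,-406],"claw":30},{"rotation":[0,0,45],"xyz":[-74,217,-406],"claw":30},{"rotation":[0,0,45],"xyz":[-74,217,-406],"claw":30},{"rotation":[0,0,45],"xyz":[-74,217,-406],"claw":30},{"rotation":[0,0,45],"xyz":[-74,217,-350],"claw":30},{"rotation":[0,0,36],"xyz":[-64,190,-295],"claw":30},{"rotation":[0,0,27],"xyz":[-50,155,-245],"claw":30},{"rotation":[0,0,18],"xyz":[-38,120,-195],"claw":30},{"rotation":[0,0,9],"xyz":[-25,85,-145],"claw":30},{"rotation":[0,0,0],"xyz":[-15,50,-95],"claw":30}]'; python3 st.py
```

```text
time_s: 34.15
tool_pos: [0.468, 0.1501, 0.3162]
ee_rot: [3.139, 0.0, 1.829]
force: [0.5, 0.3, -0.4]
gripper_width: 0.0359
[363 322] 149;  green []
```

C = (468,152,313). To ramp: (15,-220,+5).

```bash
python3 -m inch '[{"rotation":[0,0,0],"xyz":[3,-25,45],"claw":30},{"rotation":[0,0,0],"xyz":[6,-75,67],"claw":30},{"rotation":[0,0,0],"xyz":[10,-135,67],"claw":30},{"rotation":[0,0,0],"xyz":[15,-195,67],"claw":30},{"rotation":[0,0,0],"xyz":[15,-220,67],"claw":30},{"rotation":[0,0,0],"xyz":[15,-220,35],"claw":30},{"rotation":[0,0,0],"xyz":[15,-220,5],"claw":30},{"rotation":[0,0,0],"xyz":[15,-220,5],"claw":30},{"rotation":[0,0,0],"xyz":[15,-220,5],"claw":30},{"rotation":[0,0,0],"xyz":[15,-220,5],"claw":56},{"rotation":[0,0,0],"xyz":[15,-220,5],"claw":56},{"rotation":[0,0,0],"xyz":[15,-220,5],"claw":56},{"rotation":[0,0,0],"xyz":[15,-220,65],"claw":56},{"rotation":[0,0,0],"xyz":[15,-170,95],"claw":56},{"rotation":[0,0,0],"xyz":[15,-110,95],"claw":56},{"rotation":[0,0,0],"xyz":[15,-50,95],"claw":56},{"rotation":[0,0,0],"xyz":[15,-50,95],"claw":56}]';  python3 st.py
```

```text
time_s: 36.33
tool_pos: [0.4826, 0.1051, 0.4083]
ee_rot: [3.142, -0.001, 1.839]
force: [0.2, -0.1, 0.2]
gripper_width: 0.0563
[363 322] 149;  green []
```

Last: (359,321): shift (-124,219,-406). I crop the scene for a check in the same go.

```bash
python3 -c "
import cv2;im=cv2.imread('pics/scene_last.png');cv2.imwrite('pics/s9.png',cv2.resize(im[60:260,80:300],None,fx=2,fy=2))"
python3 -m inch '[{"rotation":[0,0,0],"xyz":[-15,27,-50],"claw":58},{"rotation":[0,0,0],"xyz":[-30,54,-100],"claw":58},{"rotation":[0,0,0],"xyz":[-45,81,-150],"claw":58},{"rotation":[0,0,0],"xyz":[-62,110,-200],"claw":58},{"rotation":[0,0,0],"xyz":[-80,142,-250],"claw":58},{"rotation":[0,0,0],"xyz":[-98,175,-298],"claw":58},{"rotation":[0,0,0],"xyz":[-116,205,-345],"claw":58},{"rotation":[0,0,0],"xyz":[-124,219,-385],"claw":58},{"rotation":[0,0,0],"xyz":[-124,219,-406],"claw":58},{"rotation":[0,0,0],"xyz":[-124,219,-406],"claw":58},{"rotation":[0,0,0],"xyz":[-124,219,-406],"claw":30},{"rotation":[0,0,0],"xyz":[-124,219,-406],"claw":30},{"rotation":[0,0,0],"xyz":[-124,219,-406],"claw":30},{"rotation":[0,0,0],"xyz":[-124,219,-406],"claw":30},{"rotation":[0,0,0],"xyz":[-124,219,-350],"claw":30},{"rotation":[0,0,0],"xyz":[-110,195,-295],"claw":30},{"rotation":[0,0,0],"xyz":[-90,165,-245],"claw":30},{"rotation":[0,0,0],"xyz":[-70,130,-195],"claw":30},{"rotation":[0,0,0],"xyz":[-50,95,-145],"claw":30},{"rotation":[0,0,0],"xyz":[-30,60,-95],"claw":30}]'; python3 st.py
```

```text
time_s: 38.88
tool_pos: [0.4516, 0.1628, 0.3124]
ee_rot: [3.139, 0.0, 1.834]
force: [1.0, 0.4, -0.5]
gripper_width: 0.0358
 green []
```

View pics/s9.png

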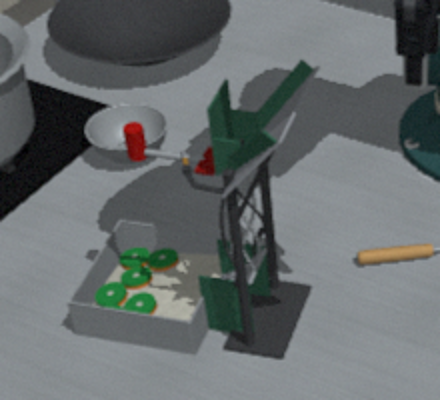

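```bash
python3 -m inch '[{"rotation":[0,0,0],"xyz":[3,-25,45],"claw":30},{"rotation":[0,0,0],"xyz":[10,-75,67],"claw":30},{"rotation":[0,0,0],"xyz":[18,-135,67],"claw":30},{"rotation":[0,0,0],"xyz":[26,-195,67],"claw":30},{"rotation":[0,0,0],"xyz":[30,-230,67],"claw":30},{"rotation":[0,0,0],"xyz":[30,-230,35],"claw":30},{"rotation":[0,0,0],"xyz":[30,-230,5],"claw":30},{"rotation":[0,0,0],"xyz":[30,-230,5],"claw":30},{"rotation":[0,0,0],"xyz":[30,-230,5],"claw":30},{"rotation":[0,0,0],"xyz":[30,-230,5],"claw":56},{"rotation":[0,0,0],"xyz":[30,-230,5],"claw":56},{"rotation":[0,0,0],"xyz":[30,-230,5],"claw":56},{"rotation":[0,0,0],"xyz":[30,-230,65],"claw":56},{"rotation":[0,0,0],"xyz":[35,-250,105],"claw":60},{"rotation":[0,0,0],"xyz":[50,-310,105],"claw":60},{"rotation":[0,0,0],"xyz":[64,-365,100],"claw":60},{"rotation":[0,0,0],"xyz":[71,-388,95],"claw":60},{"rotation":[0,0,0],"xyz":[71,-388,95],"claw":60},{"rotation":[0,0,0],"xyz":[71,-388,95],"claw":60},{"rotation":[0,0,0],"xyz":[71,-388,95],"claw":60}]';  python3 - <<'E'
from h import *
a=save('wrist','w9.png')[60:260,200:360,::-1]; b=save('scene','s10.png')[60:260,80:300,::-1]
r=lambda x,h:cv2.resize(x,(int(x.shape[1]*h/x.shape[0]),h),interpolation=cv2.INTER_CUBIC)
cv2.imwrite('pics/m10.png',np.hstack([r(a,450),r(b,360+90)])[:, :800])
E
```

```text
time_s: 41.42
tool_pos: [0.5223, -0.2222, 0.405]
ee_rot: [3.141, 0.001, 1.836]
force: [0.1, 0.5, -0.8]
gripper_width: 0.0601
```

View pics/m10.png

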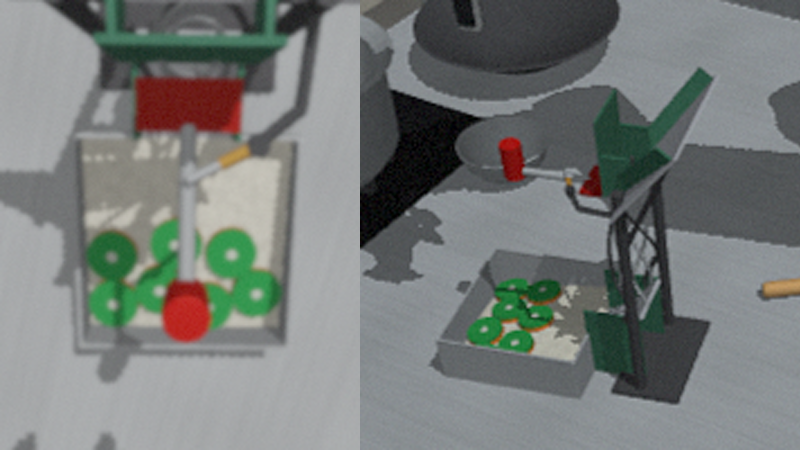

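```bash
python3 -m inch '[{"rotation":[0,0,0],"xyz":[0,1,-60],"claw":60},{"rotation":[0,0,0],"xyz":[0,1,-120],"claw":60},{"rotation":[0,0,0],"xyz":[0,1,-170],"claw":60},{"rotation":[0,0,0],"xyz":[0,1,-174],"claw":60},{"rotation":[0,0,0],"xyz":[0,1,-174],"claw":15},{"rotation":[0,0,0],"xyz":[0,1,-174],"claw":15},{"rotation":[0,0,0],"xyz":[0,1,-174],"claw":15},{"rotation":[0,0,0],"xyz":[0,1,-174],"claw":15},{"rotation":[0,0,0],"xyz":[-2,10,-174],"claw":15},{"rotation":[0,0,0],"xyz":[-4,18,-174],"claw":15},{"rotation":[0,0,0],"xyz":[-6,26,-174],"claw":15},{"rotation":[0,0,0],"xyz":[-8,33,-174],"claw":15},{"rotation":[0,0,0],"xyz":[-8,34,-174],"claw":15},{"rotation":[0,0,0],"xyz":[-8,34,-174],"claw":15}]'
```

```text
time_s: 43.28
tool_pos: [0.5154, -0.1938, 0.2327]
ee_rot: [-3.142, 0.01, 1.832]
force: [-3.2, -27.2, 4.7]
gripper_width: 0.0205
```

Against the home stop (27 N). Open and lift clear.

```bash
python3 -m inch '[{"rotation":[0,0,0],"xyz":[0,0,0],"claw":60},{"rotation":[0,0,0],"xyz":[0,0,0],"claw":60},{"rotation":[0,0,0],"xyz":[0,0,0],"claw":60},{"rotation":[0,0,0],"xyz":[0,0,60],"claw":60},{"rotation":[0,0,0],"xyz":[0,0,120],"claw":60},{"rotation":[0,0,0],"xyz":[0,0,174],"claw":60},{"rotation":[0,0,0],"xyz":[0,0,174],"claw":60},{"rotation":[0,0,0],"xyz":[0,0,174],"claw":60}]';  python3 - <<'E'
from h import *
a=save('wrist','w11.png')[60:260,200:360,::-1]; b=save('scene','s11.png')[60:320,80:440,::-1]
r=lambda x,h:cv2.resize(x,(int(x.shape[1]*h/x.shape[0]),h),interpolation=cv2.INTER_CUBIC)
cv2.imwrite('pics/m11.png',np.hstack([r(a,350),r(b,350)])[:, :800])
E
```

```text
time_s: 44.28
tool_pos: [0.5145, -0.1894, 0.4036]
ee_rot: [-3.141, -0.001, 1.835]
force: [0.7, 0.5, -0.1]
gripper_width: 0.0599
```

View pics/m11.png

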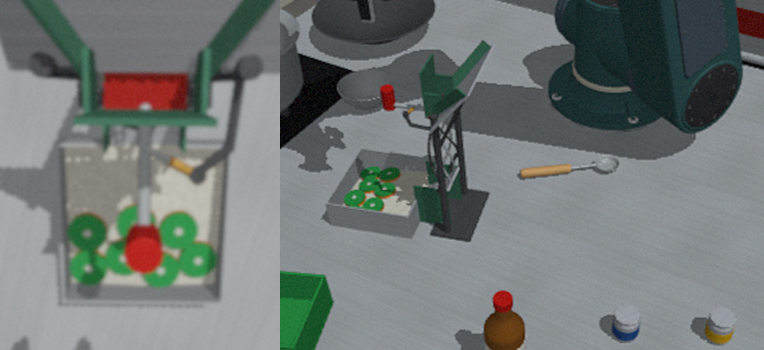

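The shutter is closed again (the red plate fills the throat), there are seven green tags in the tray, and the tins and bottle are upright in place.

```bash
python3 -c "
from bench import order; print(order.hand_in())"
```

```text
the job is handed in; nothing more can be done
None
```

The job is handed in, with all 7 tags green side up in the catch tray and the shutter knob home again; it took about 44 s of the 208 s. I pulled the knob out, put the tags through the turner one by one, and then pushed the knob home.

- **Final checks:** The last wrist and scene pictures show seven green tags in the tray and the red shutter plate filling the throat. Both tins and the bottle are upright and look undisturbed; I did not re-measure their positions. The push ended against the home stop at 27 N, and the gripper was clear and free of load when I handed in.
- **Knocked tag:** One tag moved about 80 mm before I reached it, so my first grasp there closed on nothing. I found it again in the scene camera and picked it up on the second try.
- **Slip of mine:** In the first row after pulling the knob out, I repeated the pull shift while opening the fingers. The shutter was already at its stop, and pictures afterwards showed it still fully out.
- **Failed check:** The automatic green-tag count in my script never detected anything (wrong colour range), so I counted the tags by eye.

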